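# Swing out the leg of the flashlight stand and lay the flashlight across it

## Robot

A 6-joint arm with a two-finger parallel gripper is mounted at the origin on the work surface. World frame = base frame: x ahead of the robot, y to its left, z up, the work surface at z = 0. Lengths are in m, angles in rad, forces in N, time in s.
With the tool pointing down it reaches from about 0.325 to 0.925 m from the base axis. Payload 3.1 kg.
Tool frame: the origin (TCP) lies at the very end of the fingers, on their centre line; the grasp point (between the pads) lies 19 mm behind it; z points along the fingers, y is the line along which they close (so a half turn about z gives the same grasp; the last joint's range is limited). The gripper opens to 85 mm and grips with 20 to 120 N. Pads are 22 mm wide; open, the fingers measure 114 mm over their backs; the gripper's body (76 mm by 85 mm) begins 54 mm behind the grasp point. The pads swing forward as they close: fully open they stand 13 mm farther back than shut.
Start: joints at [1.136, 0.217, 1.613, -0, 1.311, -0.112], TCP at [0.198, 0.593, 0.231] pointing down, gripper open.
Joint ranges: [-2.75, 2.75], [-0.78, 2.1], [0.31, 2.55], [-1.13, 4.27], [0.13, 2.63], [-2.58, 2.58]. Speed limits (rad/s): [2.79, 2.79, 3.14, 3.14, 3.14, 3.14].

## Interface

Orientations are given as a unit quaternion [x, y, z, w].
In Python, from workcell import status, cams, env gives the robot as it stands. The module is installed in compiled form; this text tells all that it offers.
- The arm moves only by the tool send_rows, never from a script. Its argument "series" is a list that holds one entry, the list of rows, each a list of 7 numbers: the shift along the tool's x, y, z in mm, then the turn, a rotation vector about the tool's x, y, z in rad, then the opening, from 0 (shut) to 1 (fully open). In form: [[[tx, ty, tz, wx, wy, wz, claw], ...]]. A call has 1 to 12 rows; each row shifts and turns the commanded pose from where the row before left it, along the tool's axes as they then stand; what a row does not reach is not made up. A row lasts 1/12 s, in which the tool goes at most 41.7 mm and 7.16 degrees, less where a joint would pass 70% of its speed; a pose out of reach is approached as far as the arm can. A call with a gripper value outside its range is refused whole. The fingers move at their own pace and stop on an object; the grip force is fixed at half the most. Time passes only in rows, so rows that do not move let the fingers close. It gives the time, the measured TCP pose, the force, the opening and the grip force at its end, in the units of the state.
- status.read_state(): the state, without advancing time (a new reading comes with each control period).
- cams.get_image(name): name is "scene" or "top" or "wrist"; returns a dict with "img" (480x640x3 uint8, red, green, blue), "K" (3x3 intrinsics, pixels), "rvec" (rotation vector, rad) and "tvec" (3), from world to camera coordinates, as OpenCV has them. Camera axes: x right, y down, z forward; pixel columns grow to the right and rows downward; lengths in m; the calibration is good to about 2 mm. The wrist camera is an equidistant fisheye: a pixel r from the principal point sees the ray r / f radians off the axis. A picture is of the moment at which its call begins. There is no depth.
- env.close_job(): hands the job in; it is judged then, once.
The state is a dict: "t": time; "qpos": joint angles; "qvel": joint speeds; "tau": joint torques, N m; "tool_pos": TCP position; "ee_rot": TCP orientation; "wrist_force": force on the tool from outside, world axes, zero at the start; "ft_torque": the same for the moment, N m; "width": finger opening in m; "grip_force": force on a finger pad.
Only numpy, scipy, OpenCV 4.12 (cv2) and the standard library are available. Lean on these libraries where they do the work, as an engineer would, in place of code of your own. Each camera call takes 0.05 s, during which the arm holds its last target. There are 200 camera calls.

## Task

Set up the flashlight so that it lights the board: push the yellow folding leg of the stand out until it is fully against its stop, then lay the flashlight level across the stand, its barrel in both V notches and its lens end over the yellow leg, and let go. Put it down without slamming it, and leave the jars and the nut driver where they are.

Things in the scene. Friction and masses are not known exactly. Their poses are not given: they have to be found in the camera images.
- stand: Flashlight stand, screwed to the 18 mm thick maple board (does not move). Dark steel base plate 180 x 70 x 8 mm (x from -105 to +75 mm). Origin on the underside of the base, on the board's top; its z is up, its x runs along the stand from the fixed blue rest (x = -85 mm, 10 mm thick) towards the yellow leg. The blue rest is a 40 mm wide post with a 90 degree V notch on top: inner apex 61 mm, arm ends 88 mm above the origin, 62 mm wide over the arms.
- leg (a joint): Swing of the yellow leg about its hinge (rad). 0 = folded flat, pointing along the stand's -x towards the blue rest; it grows as the leg is swung up and away from the rest; 1.57 = upright; 1.745 = at its stop, leaning 10 degrees past upright. It starts partly raised (0.6 to 1.0). The hinge is stiff (0.1 N m, about 2 N at the leg's end), has no spring, and the leg stays where it is left. At the stop, weight on the leg holds it against the stop.
- hinge (a point): Hinge axis of the yellow leg, at the middle of the leg's width: 50 mm along x and 14 mm above the stand's origin. The axis is the stand's y.
- leg_end (a point): Free end of the yellow leg, mid-way between the tips of its fork, 75 mm from the hinge axis (moves with the leg). The leg is an 8 mm thick plate, 40 mm wide up to 50 mm from the hinge, then a fork: a 90 degree V notch, inner apex 48 mm from the hinge, opening to 54 mm inside (about 62 mm outside) at the end. The face to push looks to the blue rest and the base. A vertical finger held still against the leg may bind: follow the leg's arc upwards while pushing.
- seat (a point): Where the flashlight's centre belongs: on the line through both V notches when the leg is at its stop, 5 mm along x and 84 mm above the stand's origin (axes as the stand). The notches are then at x = -85 and about +60 mm of the stand.
- flashlight: Aluminium flashlight, 250 mm long, 0.25 to 0.5 kg, lying level on the board. Origin at its centre on its axis, half-way up (18 mm above the board); its x runs along the axis towards the lens. Barrel 32 mm in diameter from x = -110 to +75 mm; tail ring 36 mm in diameter behind it, hexagonal collar 36 mm across flats and 36 mm bezel ahead of it. A flat black press button on the barrel at x = +52 mm.
- lens (a point): Middle of the lens face, 125 mm from the flashlight's centre, at the end with the dark bezel.
- jar0: Amber glass jar with a clip-on lid, 70 mm in diameter, 88 mm high, origin under its base. Leave it alone.
- jar1: Second such jar. Leave it alone.
- jar2: Third such jar. Leave it alone.
- nut_driver: Nut driver with a red handle, 195 mm long, 26 mm thick, lying on the board; its x runs along it, origin on the underside. Leave it alone.

How it is judged:
By the outcome, as a careful person would: the job done as asked, in the order asked, and still so for the second after the job is handed in, with the robot touching nothing.
It also fails if it takes over 54 s, if anything falls off the work surface, if the arm or the gripper's body presses on something with over 40 N, if the wrist force passes 120 N, or if a joint passes its speed limit or range.

## Working session

There is one attempt and no reset: what is moved stays moved. The work goes in short steps, Python scripts to look and compute and a tool call to move; the robot and the scene stay as the last step left them, time stands still between calls to the robot, and variables do not carry over. Pictures are saved under pics/ and viewed, at most 11 in all, crops included, and the job is handed in when it is done.

Besides the shell and the picture viewer there is one more tool, called after "Request:" by a JSON object that holds its "fn" and its "kwargs", one argument or row to a line. send_rows: Moves the arm, as the interface text tells. Its arguments: {"type":"object","properties":{"series":{"type":"array"}},"required":["series"]}

```bash
mkdir -p pics; python3 - <<'E'
from workcell import status,cams
import cv2,numpy as np,pickle
s=status.read_state();print({k:np.round(v,3) for k,v in s.items()})
for n in ["scene","top"]:
    d=cams.get_image(n);pickle.dump(d,open(f"pics/{n}0.pkl","wb"))
    cv2.imwrite(f"pics/{n}0.png",d["img"][:,:,::-1]);print(n,d["K"],d["rvec"],d["tvec"])
E
```

```text
{'t': np.float64(0.0), 'qpos': array([ 1.136,  0.218,  1.615, -0.   ,  1.311, -0.112]), 'qvel': array([-0.001,  0.002,  0.   ,  0.001,  0.   ,  0.002]), 'tau': array([ 0.0000e+00, -3.9682e+01, -3.0386e+01, -0.0000e+00,  1.0000e-02,
       -0.0000e+00]), 'tool_pos': array([0.198, 0.592, 0.23 ]), 'ee_rot': array([ 0.161,  0.987, -0.001, -0.   ]), 'wrist_force': array([ 0.726,  0.455, -0.263]), 'ft_torque': array([-0.009,  0.016,  0.001]), 'grip_force': np.float64(0.0), 'width': np.float64(0.085)}
scene [[444.45239318   0.         320.50242053]
 [  0.         444.45239318 238.85552407]
 [  0.           0.           1.        ]] [ 2.02390414  0.65996855 -0.40735116] [-0.49042566 -0.0749028   1.32264007]
top [[435.6777394    0.         311.8867759 ]
 [  0.         435.6777394  247.39373914]
 [  0.           0.           1.        ]] [ 2.21019514 -2.19640372  0.01459965] [-0.00273948  0.60916642  0.94019181]
```

View pics/top0.png

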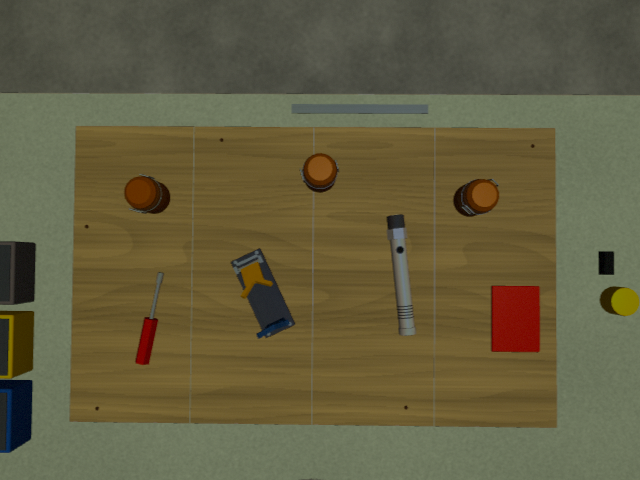

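View pics/scene0.png

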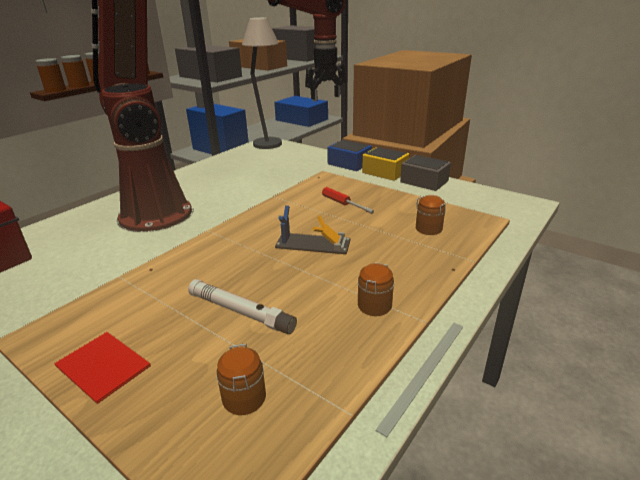

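```bash
cat > h.py <<'E'
import cv2,numpy as np,pickle
from scipy.spatial.transform import Rotation as R
def load(p): return pickle.load(open(p,"rb"))
def proj(d,P): return cv2.projectPoints(np.atleast_2d(np.float64(P)),d["rvec"],d["tvec"],d["K"],None)[0][:,0]
def ray(d,uv):
    M=cv2.Rodrigues(d["rvec"])[0]; r=M.T@np.linalg.solve(d["K"],[*uv,1.]); return -M.T@d["tvec"].ravel(),r
def onz(d,uv,z):
    c,r=ray(d,uv); return c+r*(z-c[2])/r[2]
E
python3 - <<'E'
from h import *
t,s=load("pics/top0.pkl"),load("pics/scene0.pkl")
print("tcp proj",proj(t,[.198,.593,.231]),proj(s,[.198,.593,.231]))
print("cam",ray(t,(320,240))[0],ray(s,(320,240))[0])
for n,p,z in [("lens",(397,215),.036),("tail",(407,334),.036),("j0",(144,193),.1),("j1",(320,169),.1),("j2",(482,195),.1),("nd",(161,273),.03),("nd2",(143,363),.03)]:
    print(n,onz(t,p,z).round(3))
a=cv2.resize(t["img"][240:345,222:302],None,fx=5,fy=5,interpolation=2)
b=cv2.resize(s["img"][195:265,265:360],None,fx=5,fy=5,interpolation=2)
c=np.zeros((525,400+475,3),np.uint8);c[:,:400]=a;c[:350,400:]=b
c=cv2.resize(c,(800,480));cv2.imwrite("pics/crop0.png",c[:,:,::-1])
# flashlight mask: low saturation bright + dark ends, in top
hsv=cv2.cvtColor(t["img"],cv2.COLOR_RGB2HSV)
print([tuple(hsv[y,x]) for x,y in [(400,270),(397,220),(407,330),(350,270),(268,295),(252,275)]])
m=((hsv[:,:,1]<70)).astype(np.uint8);m[:,:370]=0;m[:,430:]=0;m[:205]=0;m[345:]=0
cs,_=cv2.findContours(m,0,1);k=max(cs,key=cv2.contourArea)
print(cv2.minAreaRect(k),k[:,0].min(0),k[:,0].max(0))
for v in (240,255,270,285,300,315,325):
    u=np.where(m[v])[0];print(v,u.min(),u.max())
E
```

```text
tcp proj [[-48.88492531 490.23218262]] [[325.92709764 101.92322501]]
cam [ 0.58576877 -0.00987945  0.9548975 ] [ 1.10966986 -0.64067374  0.59470537]
lens [ 0.678 -0.178  0.036]
tail [ 0.428 -0.2    0.036]
j0 [0.712 0.333 0.1  ]
j1 [ 0.762 -0.015  0.1  ]
j2 [ 0.712 -0.333  0.1  ]
nd [0.552 0.322 0.03 ]
nd2 [0.361 0.357 0.03 ]
[(np.uint8(69), np.uint8(21), np.uint8(121)), (np.uint8(100), np.uint8(35), np.uint8(44)), (np.uint8(57), np.uint8(21), np.uint8(119)), (np.uint8(21), np.uint8(142), np.uint8(99)), (np.uint8(103), np.uint8(51), np.uint8(45)), (np.uint8(20), np.uint8(255), np.uint8(119))]
((401.5252990722656, 274.87701416015625), (120.9323959350586, 18.388078689575195), 83.1572265625) [387 215] [415 335]
240 391 404
255 392 406
270 394 407
285 395 409
300 397 410
315 399 412
325 400 413
```

View pics/crop0.png

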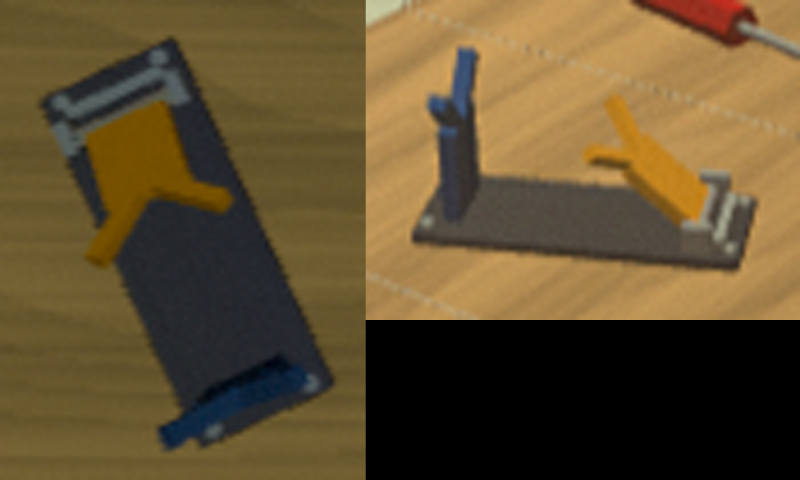

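```bash
cat >> h.py <<'E'
def T(x,y,yaw): # stand -> world
    r=R.from_euler('z',yaw).as_matrix()
    return lambda p: np.atleast_2d(p)@r.T+[x,y,.018]
def delta(pos,yaw,st):
    """tool-frame shift (mm) and turn for vertical tool with y at yaw+90deg"""
    Rc=R.from_quat(st["ee_rot"]); M=np.c_[[-np.cos(yaw),-np.sin(yaw),0],[-np.sin(yaw),np.cos(yaw),0],[0,0,-1]]
    w=(Rc.inv()*R.from_matrix(M)).as_rotvec()
    return (Rc.inv().apply(np.array(pos)-st["tool_pos"])*1000).round(1), w.round(3)
E
python3 - <<'E'
from h import *
from scipy.optimize import least_squares
from workcell import status
t,s=load("pics/top0.pkl"),load("pics/scene0.pkl")
uv=np.array([(42,103),(176,40),(332,382),(203,447)])/4.571+[222-.4,240-.4]
C=np.array([[75,35,8],[75,-35,8],[-105,-35,8],[-105,35,8]])/1000
f=least_squares(lambda q:(proj(t,T(*q)(C))-uv).ravel(),[.48,.1,.4]);q=f.x
print(q,np.degrees(q[2]),f.fun.round(1))
st=T(*q)
print("scene crop of corners",((proj(s,st(C))-[265-.4,195-.4])*4.571+[366,0]).round())
print("rest arm ends crop top/scene")
A=np.array([[-85,31,88],[-85,-31,88]])/1000
print(((proj(t,st(A))-[221.6,239.6])*4.571).round(),((proj(s,st(A))-[264.6,194.6])*4.571+[366,0]).round())
for a in (.6,.7,.8,.9,1.0):
    L=np.array([[50-75*np.cos(a),y,14+75*np.sin(a)] for y in (29,-29)])/1000
    print(a,((proj(t,st(L))-[221.6,239.6])*4.571).round().tolist(),((proj(s,st(L))-[264.6,194.6])*4.571+[366,0]).round().tolist())
S=status.read_state()
print("pre",st([-.03,0,.120]),delta(st([-.03,0,.120])[0],q[2],S),"seat",st([.005,0,.084]))
np.save("stand.npy",q)
E
```

```text
[0.52517244 0.11141001 0.44529257] 25.51338471806769 [-0.7 -0.8 -0.3 -0.9  1.3  0.9 -0.3  0.7]
scene crop of corners [[759. 196.]
 [741. 262.]
 [411. 233.]
 [446. 170.]]
rest arm ends crop top/scene
[[168. 438.]
 [300. 376.]] [[470.  49.]
 [439. 101.]]
0.6 [[112.0, 273.0], [231.0, 217.0]] [[601.0, 112.0], [579.0, 163.0]]
0.7 [[105.0, 265.0], [225.0, 208.0]] [[609.0, 103.0], [587.0, 154.0]]
0.8 [[98.0, 255.0], [219.0, 199.0]] [[618.0, 95.0], [596.0, 146.0]]
0.9 [[91.0, 244.0], [212.0, 187.0]] [[628.0, 87.0], [606.0, 138.0]]
1.0 [[83.0, 232.0], [205.0, 175.0]] [[639.0, 81.0], [618.0, 132.0]]
pre [[0.4980979  0.09848836 0.138     ]] (array([-441.3, -372.6,   92.8]), array([-0.002, -0.001, -0.768])) seat [[0.52968486 0.11356362 0.102     ]]
```

Request:
{"fn": "send_rows", "kwargs": {
  "series": [
    [[-27, -23, 0, 0, 0, 0, 0], [-27, -23, 0, 0, 0, 0, 0], [-27, -23, 0, 0, 0, 0, 0], [-27, -23, 0, 0, 0, 0, 0], [-27, -23, 0, 0, 0, 0, 0], [-27, -23, 0, 0, 0, 0, 0], [-27, -23, 0, 0, 0, 0, 0], [-27, -23, 0, 0, 0, 0, 0], [-27, -23, 0, 0, 0, 0, 0], [-27, -23, 0, 0, 0, 0, 0], [-27, -23, 0, 0, 0, 0, 0], [-27, -23, 0, 0, 0, 0, 0]]
  ]
}}

```text
t: 1.1
tool_pos: [0.4181, 0.2265, 0.2309]
ee_rot: [0.161, 0.987, -0.0, -0.0]
wrist_force: [0.4, 0.1, -0.4]
width: 0.0
grip_force: 0.0
```

Request:
{"fn": "send_rows", "kwargs": {
  "series": [
    [[-29, -24, 0, 0, 0, 0, 0], [-29, -24, 0, 0, 0, 0, 0], [-29, -24, 0, 0, 0, 0, 0], [-30, -24, 0, 0, 0, 0, 0], [0, 0, 0, 0, 0, -0.11, 0], [0, 0, 0, 0, 0, -0.11, 0], [0, 0, 0, 0, 0, -0.11, 0], [0, 0, 0, 0, 0, -0.11, 0], [0, 0, 0, 0, 0, -0.11, 0], [0, 0, 0, 0, 0, -0.11, 0], [0, 0, 0, 0, 0, -0.108, 0], [0, 0, 0, 0, 0, 0, 0]]
  ]
}}

```text
t: 2.1
tool_pos: [0.498, 0.1, 0.2307]
ee_rot: [-0.222, 0.975, 0.0, -0.001]
wrist_force: [-0.5, 0.4, -0.1]
width: 0.0002
grip_force: 0.0
```

```bash
python3 - <<'E'
from h import *
from workcell import status
q=np.load("stand.npy");st=T(*q);S=status.read_state()
print(S["t"],S["tool_pos"],S["width"],delta(st([-.035,0,.045])[0],q[2],S))
E
```

```text
2.1 [0.49799983 0.09999722 0.23071451] 0.0001549110128699286 (array([  5.4,  -1.5, 167.7]), array([ 0.   , -0.001,  0.002]))
```

Request:
{"fn": "send_rows", "kwargs": {
  "series": [
    [[6, -1.5, 0, 0, 0, 0, 0], [0, 0, 25, 0, 0, 0, 0], [0, 0, 25, 0, 0, 0, 0], [0, 0, 25, 0, 0, 0, 0], [0, 0, 25, 0, 0, 0, 0], [0, 0, 25, 0, 0, 0, 0], [0, 0, 16, 0, 0, 0, 0], [0, 0, 13, 0, 0, 0, 0], [0, 0, 13, 0, 0, 0, 0], [0, 0, 0, 0, 0, 0, 0]]
  ]
}}

```text
t: 2.93
tool_pos: [0.4905, 0.0957, 0.0613]
ee_rot: [-0.22, 0.976, 0.0, -0.003]
wrist_force: [-0.8, -0.6, 0.2]
width: -0.0001
grip_force: 0.0
```

Request:
{"fn": "send_rows", "kwargs": {
  "series": [
    [[-4, 0, 0, 0, 0, 0, 0], [-4, 0, 0, 0, 0, 0, 0], [-4, 0, 0, 0, 0, 0, 0], [-4, 0, 0, 0, 0, 0, 0], [-4, 0, 0, 0, 0, 0, 0], [-4, 0, 0, 0, 0, 0, 0], [-4, 0, -1, 0, 0, 0, 0], [-4, 0, -1, 0, 0, 0, 0], [-4, 0, -2, 0, 0, 0, 0], [-4, 0, -2, 0, 0, 0, 0]]
  ]
}}

```text
t: 3.77
tool_pos: [0.5267, 0.113, 0.0695]
ee_rot: [-0.221, 0.975, 0.0, -0.004]
wrist_force: [-9.4, -2.0, 5.9]
width: 0.0002
grip_force: 4.4
```

```bash
python3 - <<'E'
from h import *
from workcell import status,cams
q=np.load("stand.npy");st=T(*q);S=status.read_state()
d=cams.get_image("scene");cv2.imwrite("pics/s1.png",cv2.resize(d["img"][150:280,240:400,::-1],None,fx=4,fy=4))
print(S["wrist_force"],delta(st([0.043,0,.058])[0],q[2],S))
E
```

```text
[-9.37265784 -1.97314547  5.86388119] (array([-40.9,  -0.8,  -6.9]), array([ 0.002, -0.008,  0.   ]))
```

View pics/s1.png

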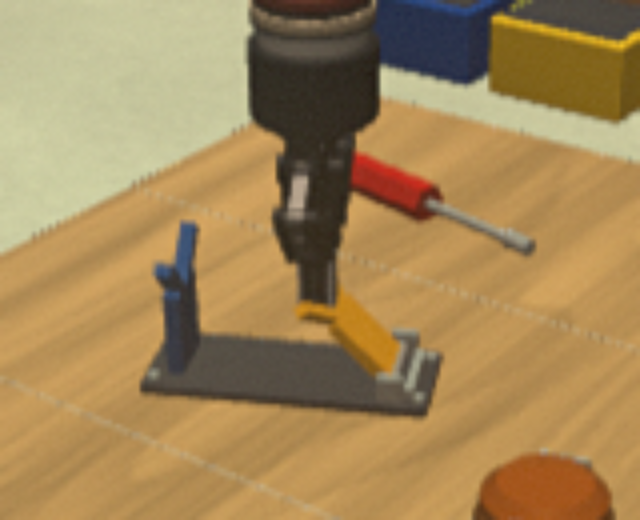

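Request:
{"fn": "send_rows", "kwargs": {
  "series": [
    [[-2, 0, -3, 0, 0, 0, 0], [-2, 0, -3, 0, 0, 0, 0], [-2.5, 0, -2.5, 0, 0, 0, 0], [-2.5, 0, -2, 0, 0, 0, 0]]
  ]
}}

```text
t: 4.15
tool_pos: [0.5395, 0.1174, 0.0817]
ee_rot: [-0.221, 0.975, -0.0, 0.002]
wrist_force: [0.5, -0.6, 0.4]
width: -0.0002
grip_force: 0.0
```

```bash
python3 - <<'E'
from h import *
from workcell import status,cams
q=np.load("stand.npy");st=T(*q);S=status.read_state()
d=cams.get_image("scene");cv2.imwrite("pics/s2.png",cv2.resize(d["img"][150:280,240:400,::-1],None,fx=4,fy=4))
print(S["wrist_force"],delta(st([0.043,0,.058])[0],q[2],S))
E
```

```text
[ 0.5190797  -0.57407409  0.3671951 ] (array([-27.5,   0.8,   5.7]), array([-0.001,  0.003, -0.   ]))
```

View pics/s2.png

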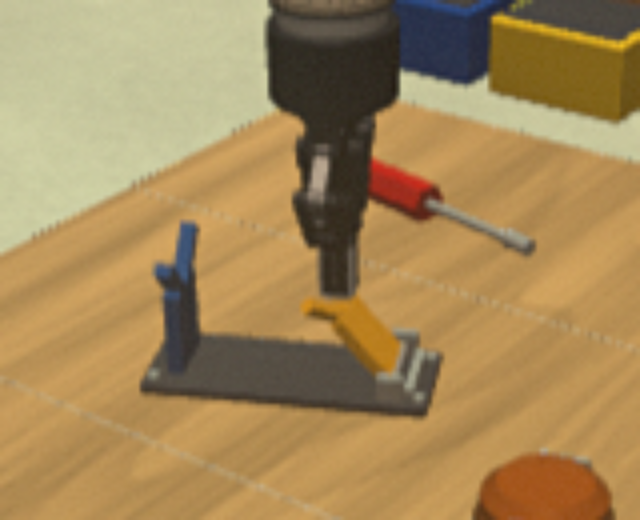

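Request:
{"fn": "send_rows", "kwargs": {
  "series": [
    [[0, 0, -20, 0, 0, 0, 0], [17, 0, 0, 0, 0, 0, 0], [17, 0, 0, 0, 0, 0, 0], [17, 0, 0, 0, 0, 0, 0], [0, 0, 20, 0, 0, 0, 0], [0, 0, 20, 0, 0, 0, 0], [0, 0, 19, 0, 0, 0, 0], [-10, 0, 0, 0, 0, 0, 0], [-10, 0, 0, 0, 0, 0, 0], [-7, 0, 0, 0, 0, 0, 0], [-4, 0, 0, 0, 0, 0, 0]]
  ]
}}

```text
t: 5.12
tool_pos: [0.5188, 0.1091, 0.0444]
ee_rot: [-0.221, 0.975, 0.0, -0.004]
wrist_force: [-22.2, -2.1, 25.7]
width: 0.0001
grip_force: 0.0
```

Request:
{"fn": "send_rows", "kwargs": {
  "series": [
    [[-2.9, 0, -3.4, 0, 0, 0, 0], [-3.2, 0, -3.2, 0, 0, 0, 0], [-3.4, 0, -3, 0, 0, 0, 0], [-3.6, 0, -2.7, 0, 0, 0, 0]]
  ]
}}

```text
t: 5.45
tool_pos: [0.5336, 0.1148, 0.0557]
ee_rot: [-0.221, 0.975, -0.0, 0.001]
wrist_force: [-1.2, -0.8, -0.8]
width: 0.0001
grip_force: 0.0
```

Request:
{"fn": "send_rows", "kwargs": {
  "series": [
    [[-3.8, 0, -2.4, 0, 0, 0, 0], [-4, 0, -2.1, 0, 0, 0, 0], [-4, 0, -1.8, 0, 0, 0, 0]]
  ]
}}

```text
t: 5.7
tool_pos: [0.5432, 0.1194, 0.0609]
ee_rot: [-0.221, 0.975, -0.0, 0.0]
wrist_force: [-1.1, -1.6, -0.4]
width: 0.0001
grip_force: 0.0
```

```bash
python3 - <<'E'
from h import *
from workcell import status,cams
q=np.load("stand.npy");st=T(*q);S=status.read_state()
d=cams.get_image("scene");cv2.imwrite("pics/s3.png",cv2.resize(d["img"][150:280,240:400,::-1],None,fx=4,fy=4))
print(S["wrist_force"],delta(st([0.043,0,.058])[0],q[2],S))
E
```

```text
[-1.07702745 -1.57598862 -0.37098698] (array([-23.3,   0.6, -15.1]), array([-0.001,  0.001, -0.   ]))
```

View pics/s3.png

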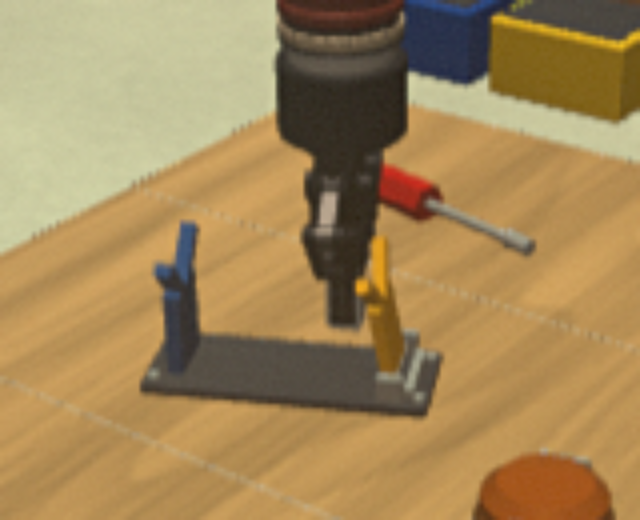

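Request:
{"fn": "send_rows", "kwargs": {
  "series": [
    [[-4, 0, -3, 0, 0, 0, 0], [-4, 0, -3, 0, 0, 0, 0], [-4, 0, -3, 0, 0, 0, 0], [-3, 0, -2, 0, 0, 0, 0], [-3, 0, -1, 0, 0, 0, 0], [-2, 0, 0, 0, 0, 0, 0], [0, 0, 0, 0, 0, 0, 0]]
  ]
}}

```text
t: 6.33
tool_pos: [0.5607, 0.1281, 0.0724]
ee_rot: [-0.221, 0.975, 0.0, 0.0]
wrist_force: [-1.8, -0.6, -0.8]
width: -0.0002
grip_force: 0.6
```

Request:
{"fn": "send_rows", "kwargs": {
  "series": [
    [[-2, 0, 0, 0, 0, 0, 0], [-2, 0, 0, 0, 0, 0, 0], [0, 0, 0, 0, 0, 0, 0]]
  ]
}}

```text
t: 6.58
tool_pos: [0.5633, 0.1294, 0.0722]
ee_rot: [-0.221, 0.975, -0.0, -0.001]
wrist_force: [-5.4, -1.8, 0.6]
width: -0.0
grip_force: 2.3
```

```bash
python3 - <<'E'
from h import *
from workcell import status,cams
q=np.load("stand.npy");st=T(*q);S=status.read_state()
print(S["t"],S["wrist_force"],delta(st([0.043,0,.058])[0],q[2],S))
E
```

```text
6.5833 [-5.39794083 -1.83551071  0.58513029] (array([-0.9,  0.2, -3.8]), array([ 0.   , -0.002,  0.   ]))
```

Request:
{"fn": "send_rows", "kwargs": {
  "series": [
    [[-2, 0, 0, 0, 0, 0, 0], [-2, 0, 0, 0, 0, 0, 0], [0, 0, 0, 0, 0, 0, 0]]
  ]
}}

```text
t: 6.83
tool_pos: [0.5636, 0.1296, 0.0721]
ee_rot: [-0.221, 0.975, -0.001, -0.006]
wrist_force: [-11.7, -6.5, 8.5]
width: 0.0003
grip_force: 7.5
```

Request:
{"fn": "send_rows", "kwargs": {
  "series": [
    [[6, 0, 0, 0, 0, 0, 0], [8, 0, 0, 0, 0, 0, 0], [10, 0, -5, 0, 0, 0, 0], [10, 0, -25, 0, 0, 0, 1], [0, 0, -35, 0, 0, 0, 1], [0, 0, -35, 0, 0, 0, 1], [0, 0, -30, 0, 0, 0, 1], [0, 0, 0, 0, 0, 0, 1]]
  ]
}}

```text
t: 7.5
tool_pos: [0.5431, 0.1175, 0.2116]
ee_rot: [-0.221, 0.975, -0.001, 0.009]
wrist_force: [0.6, 0.2, 0.9]
width: 0.0605
grip_force: 0.0
```

```bash
python3 - <<'E'
from h import *
from workcell import status,cams
q=np.load("stand.npy");st=T(*q);S=status.read_state()
t=cams.get_image("top");s=cams.get_image("scene")
b=cv2.resize(s["img"][195:265,265:360],None,fx=5,fy=5,interpolation=2)
a=cv2.resize(t["img"][240:345,222:302],None,fx=4,fy=4,interpolation=2)
for al,col in ((1.6,(255,0,0)),(1.745,(0,255,0))):
    L=st(np.array([[50-75*np.cos(al),y,14+75*np.sin(al)] for y in (31,-31)])/1000)
    for p in proj(s,L): cv2.circle(b,tuple(int(v) for v in (p-[264.5,194.5])*5),3,col,1)
    for p in proj(t,L): cv2.circle(a,tuple(int(v) for v in (p-[221.5,239.5])*4),3,col,1)
c=np.zeros((420,320+475,3),np.uint8);c[:,:320]=a;c[:350,320:]=b
cv2.imwrite("pics/s4.png",c[:,:,::-1])
t0=load("pics/top0.pkl")
lens,tail=onz(t0,(397,215),.036),onz(t0,(407,334),.036)
pts=np.array([onz(t0,p,.036) for p in [(397.5,240),(399,255),(400.5,270),(402,285),(403.5,300),(405.5,315),(406.5,325)]])
k=np.polyfit(pts[:,0],pts[:,1],1);print("axis",k,"ends",lens,tail)
cx=(lens[0]+tail[0])/2;c0=np.array([cx,np.polyval(k,cx)]);yaw=np.arctan(k[0]);print("center",c0,yaw)
np.save("fl.npy",[*c0,yaw])
print(S["tool_pos"],delta([*c0,.12],yaw,S))
E
```

```text
axis [ 0.1073804 -0.2463354] ends [ 0.67790758 -0.17833806  0.036     ] [ 0.42824909 -0.19962905  0.036     ]
center [ 0.55307834 -0.18694563] 0.10697051359352464
[0.54310557 0.11747214 0.21159793] (array([ 123.7, -278.5,   91.1]), array([-0.003,  0.019,  0.338]))
```

View pics/s4.png

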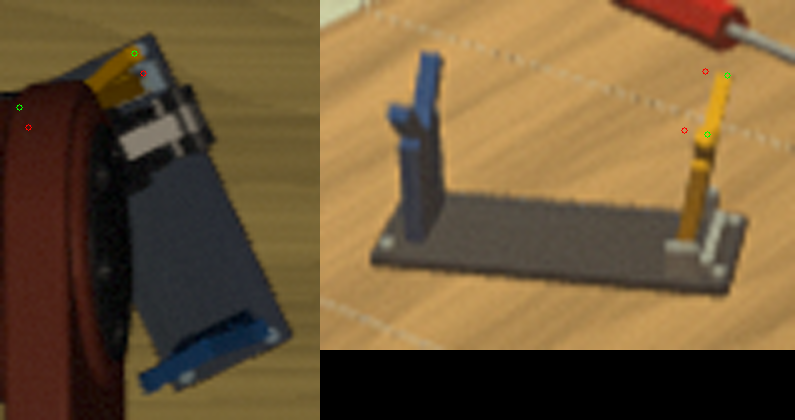

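Request:
{"fn": "send_rows", "kwargs": {
  "series": [
    [[13.8, -31, 0, 0, 0, 0, 1], [13.8, -31, 0, 0, 0, 0, 1], [13.8, -31, 0, 0, 0, 0, 1], [13.8, -31, 0, 0, 0, 0, 1], [13.8, -31, 0, 0, 0, 0, 1], [13.8, -31, 0, 0, 0, 0, 1], [13.8, -31, 0, 0, 0, 0, 1], [13.8, -31, 0, 0, 0, 0, 1], [13.6, -31, 0, 0, 0, 0, 1], [0, 0, 25, 0, 0, 0.113, 1], [0, 0, 25, 0, 0, 0.113, 1], [0, 0, 25, 0, 0, 0.112, 1]]
  ]
}}

```text
t: 8.6
tool_pos: [0.5445, -0.1892, 0.125]
ee_rot: [-0.05, 0.999, 0.0, -0.0]
wrist_force: [0.1, -0.2, 0.3]
width: 0.0854
grip_force: 0.0
```

Request:
{"fn": "send_rows", "kwargs": {
  "series": [
    [[0, 0, 0, 0, 0, 0, 1], [0, 0, 0, 0, 0, 0, 1]]
  ]
}}

```text
t: 8.77
tool_pos: [0.5427, -0.1873, 0.124]
ee_rot: [-0.055, 0.998, 0.002, -0.003]
wrist_force: [-0.1, -0.0, -0.1]
width: 0.0854
grip_force: 0.0
```

```bash
python3 - <<'E'
from h import *
from workcell import status,cams
S=status.read_state();f=np.load("fl.npy")
print(S["tool_pos"],S["width"],delta([*f[:2],.021],f[2],S))
d=cams.get_image("wrist");cv2.imwrite("pics/w1.png",d["img"][:,:,::-1])
E
```

```text
[ 0.54268315 -0.18728803  0.12397572] 0.08536239020610811 (array([-11. ,  -1.2, 102.9]), array([ 0.004, -0.006,  0.003]))
```

View pics/w1.png

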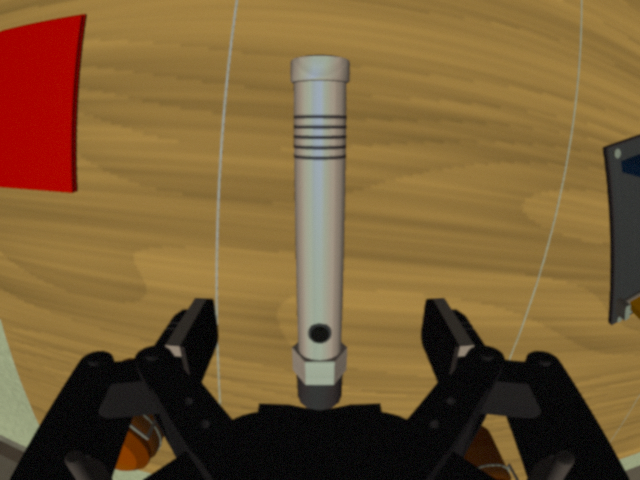

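Request:
{"fn": "send_rows", "kwargs": {
  "series": [
    [[-11, -1, 0, 0, 0, 0, 1], [0, 0, 20, 0, 0, 0, 1], [0, 0, 20, 0, 0, 0, 1], [0, 0, 20, 0, 0, 0, 1], [0, 0, 16, 0, 0, 0, 1], [0, 0, 12, 0, 0, 0, 1], [0, 0, 8, 0, 0, 0, 1], [0, 0, 5, 0, 0, 0, 1], [0, 0, 0, 0, 0, 0, 1]]
  ]
}}

```text
t: 9.57
tool_pos: [0.5563, -0.1882, 0.0263]
ee_rot: [-0.054, 0.999, 0.0, -0.0]
wrist_force: [0.0, 1.1, -0.3]
width: 0.0852
grip_force: 0.0
```

Request:
{"fn": "send_rows", "kwargs": {
  "series": [
    [[0, 0, 0, 0, 0, 0, 0.3], [0, 0, 0, 0, 0, 0, 0], [0, 0, 0, 0, 0, 0, 0], [0, 0, 0, 0, 0, 0, 0], [0, 0, 0, 0, 0, 0, 0], [0, 0, 0, 0, 0, 0, 0], [0, 0, 0, 0, 0, 0, 0]]
  ]
}}

```text
t: 10.15
tool_pos: [0.5569, -0.1882, 0.0276]
ee_rot: [-0.054, 0.999, -0.0, 0.001]
wrist_force: [-0.3, 1.7, 4.8]
width: 0.0301
grip_force: 59.6
```

Request:
{"fn": "send_rows", "kwargs": {
  "series": [
    [[0, 0, 0, 0, 0, 0, 0.7], [0, 0, 0, 0, 0, 0, 0.7], [3, 0, 3, 0, 0, 0, 0.7], [0, 0, 2, 0, 0, 0, 0.7], [0, 0, 0, 0, 0, 0, 0.7], [0, 0, 0, 0, 0, 0, 0.7]]
  ]
}}

```text
t: 10.65
tool_pos: [0.5526, -0.1885, 0.0208]
ee_rot: [-0.054, 0.999, 0.0, -0.001]
wrist_force: [-0.4, 0.6, 0.6]
width: 0.0602
grip_force: 0.0
```

Request:
{"fn": "send_rows", "kwargs": {
  "series": [
    [[0, 0, 0, 0, 0, 0, 0.3], [0, 0, 0, 0, 0, 0, 0], [0, 0, 0, 0, 0, 0, 0], [0, 0, 0, 0, 0, 0, 0], [0, 0, 0, 0, 0, 0, 0], [0, 0, 0, 0, 0, 0, 0]]
  ]
}}

```text
t: 11.15
tool_pos: [0.5535, -0.1887, 0.0218]
ee_rot: [-0.054, 0.999, -0.0, 0.0]
wrist_force: [-0.2, 0.9, 2.8]
width: 0.0299
grip_force: 59.6
```

Request:
{"fn": "send_rows", "kwargs": {
  "series": [
    [[0, 0, -5, 0, 0, 0, 0], [0, 0, -10, 0, 0, 0, 0], [0, 0, -20, 0, 0, 0, 0], [0, 0, -25, 0, 0, 0, 0], [0, 0, -25, 0, 0, 0, 0], [0, 0, -25, 0, 0, 0, 0], [0, 0, -25, 0, 0, 0, 0], [0, 0, -15, 0, 0, 0, 0], [0, 0, 0, 0, 0, 0, 0], [0, 0, 0, 0, 0, 0, 0]]
  ]
}}

```text
t: 11.98
tool_pos: [0.5536, -0.1888, 0.1725]
ee_rot: [-0.054, 0.999, -0.001, 0.001]
wrist_force: [-0.9, 1.0, -3.8]
width: 0.0306
grip_force: 59.6
```

```bash
python3 - <<'E'
from h import *
from workcell import status,cams
q=np.load("stand.npy");st=T(*q);S=status.read_state()
print(S["tool_pos"],S["wrist_force"],S["ft_torque"],delta([*st([.005,0,0])[0,:2],.17],q[2],S))
d=cams.get_image("scene");cv2.imwrite("pics/s5.png",d["img"][100:400,100:500,::-1])
pickle.dump(d,open("pics/s5.pkl","wb"))
E
```

```text
[ 0.553612   -0.18880042  0.17245525] [-0.89602751  1.02424947 -3.76880737] [ 0.02897228  0.01796321 -0.02358367] (array([ -8.6, 303.2,   2.1]), array([-0.002,  0.002, -0.338]))
```

View pics/s5.png

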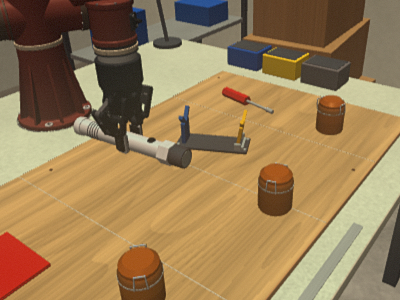

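Request:
{"fn": "send_rows", "kwargs": {
  "series": [
    [[0, 15, 0, 0, 0, 0, 0], [-1, 28, 0, 0, 0, 0, 0], [-1, 32, 0, 0, 0, 0, 0], [-1, 32, 0, 0, 0, 0, 0], [-1, 32, 0, 0, 0, 0, 0], [-1, 32, 0, 0, 0, 0, 0], [-1, 32, 0, 0, 0, 0, 0], [-1, 32, 0, 0, 0, 0, 0], [-1, 32, 0, 0, 0, 0, 0], [-0.6, 24, 0, 0, 0, 0, 0], [0, 12, 0, 0, 0, 0, 0], [0, 0, 0, 0, 0, 0, 0]]
  ]
}}

```text
t: 13.03
tool_pos: [0.5271, 0.1163, 0.1693]
ee_rot: [-0.055, 0.998, 0.0, -0.002]
wrist_force: [-1.2, -0.0, -2.2]
width: 0.0304
grip_force: 59.9
```

Request:
{"fn": "send_rows", "kwargs": {
  "series": [
    [[0, 0, 0, 0, 0, -0.06, 0], [0, 0, 0, 0, 0, -0.08, 0], [0, 0, 0, 0, 0, -0.08, 0], [0, 0, 0, 0, 0, -0.07, 0], [0, 0, 0, 0, 0, -0.048, 0], [0, 0, 0, 0, 0, 0, 0], [0, 0, 0, 0, 0, 0, 0]]
  ]
}}

```text
t: 13.62
tool_pos: [0.5287, 0.1127, 0.1704]
ee_rot: [-0.22, 0.976, -0.0, -0.001]
wrist_force: [0.2, 0.3, -2.9]
width: 0.03
grip_force: 59.8
```

```bash
python3 - <<'E'
from h import *
from workcell import status,cams
q=np.load("stand.npy");st=T(*q);S=status.read_state()
p=S["tool_pos"];print(p,S["wrist_force"],delta([*st([.005,0,0])[0,:2],.088],q[2],S))
s=cams.get_image("scene");t=cams.get_image("top")
M=R.from_quat(S["ee_rot"]).as_matrix();ax=-M[:,0];c=p-M[:,2]*.0142
P=[c+.125*ax,c-.125*ax]
img=[]
for d in (t,s):
    im=cv2.resize(d["img"],None,fx=2,fy=2,interpolation=2)
    uv=proj(d,P)*2
    for u in uv: cv2.circle(im,tuple(int(v) for v in u),4,(0,255,0),1)
    m=uv.mean(0).astype(int);x,y=max(0,m[0]-200),max(0,m[1]-250);img.append(im[y:y+500,x:x+400])
cv2.imwrite("pics/s6.png",np.hstack(img)[:,:,::-1])
E
```

```text
[0.5287093  0.11265516 0.17036029] [ 0.24670341  0.31497009 -2.94292558] (array([-1.4,  0.4, 82.4]), array([ 0.   , -0.002, -0.002]))
```

View pics/s6.png

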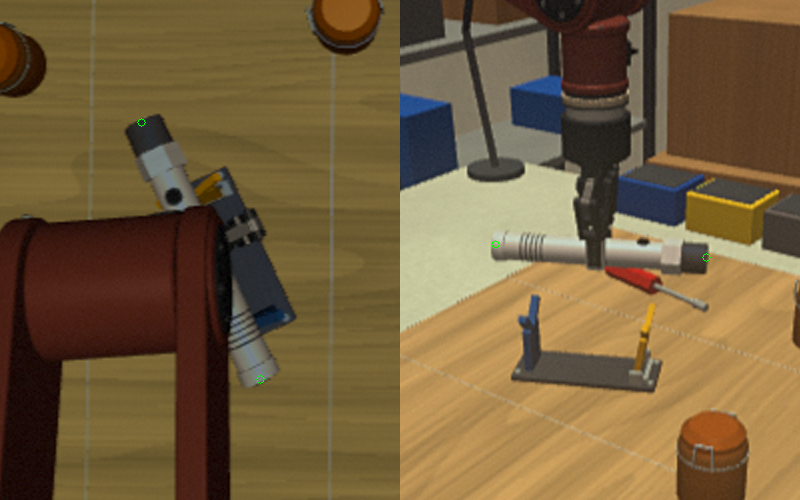

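Request:
{"fn": "send_rows", "kwargs": {
  "series": [
    [[-1.4, 0.4, 8, 0, 0, 0, 0], [0, 0, 15, 0, 0, 0, 0], [0, 0, 15, 0, 0, 0, 0], [0, 0, 12, 0, 0, 0, 0], [0, 0, 10, 0, 0, 0, 0], [0, 0, 6, 0, 0, 0, 0], [0, 0, 4, 0, 0, 0, 0], [0, 0, 3, 0, 0, 0, 0], [0, 0, 2, 0, 0, 0, 0], [0, 0, 2, 0, 0, 0, 0], [0, 0, 0, 0, 0, 0, 0]]
  ]
}}

```text
t: 14.63
tool_pos: [0.5307, 0.1146, 0.0946]
ee_rot: [-0.221, 0.975, -0.0, 0.0]
wrist_force: [-0.8, -0.2, -4.0]
width: 0.0302
grip_force: 59.8
```

Request:
{"fn": "send_rows", "kwargs": {
  "series": [
    [[0, 0, 1, 0, 0, 0, 0], [0, 0, 1, 0, 0, 0, 0], [0, 0, 1, 0, 0, 0, 0], [0, 0, 0, 0, 0, 0, 0]]
  ]
}}

```text
t: 14.97
tool_pos: [0.5304, 0.1145, 0.0913]
ee_rot: [-0.221, 0.975, 0.0, -0.0]
wrist_force: [0.6, 0.2, -2.9]
width: 0.0303
grip_force: 59.8
```

Request:
{"fn": "send_rows", "kwargs": {
  "series": [
    [[0, 0, 0.7, 0, 0, 0, 0], [0, 0, 0.7, 0, 0, 0, 0], [0, 0, 0.6, 0, 0, 0, 0], [0, 0, 0, 0, 0, 0, 0]]
  ]
}}

```text
t: 15.3
tool_pos: [0.5303, 0.1145, 0.0892]
ee_rot: [-0.221, 0.975, 0.0, -0.0]
wrist_force: [0.4, 0.1, -3.0]
width: 0.0299
grip_force: 59.8
```

Request:
{"fn": "send_rows", "kwargs": {
  "series": [
    [[0, 0, 0.5, 0, 0, 0, 0], [0, 0, 0.5, 0, 0, 0, 0], [0, 0, 0, 0, 0, 0, 0], [0, 0, 0, 0, 0, 0, 0]]
  ]
}}

```text
t: 15.63
tool_pos: [0.5305, 0.1147, 0.0888]
ee_rot: [-0.221, 0.975, 0.0, 0.0]
wrist_force: [-1.1, 0.9, -0.1]
width: 0.0301
grip_force: 60.3
```

Request:
{"fn": "send_rows", "kwargs": {
  "series": [
    [[0, 0, 0.5, 0, 0, 0, 0], [0, 0, 0.5, 0, 0, 0, 0], [0, 0, 0, 0, 0, 0, 0], [0, 0, 0, 0, 0, 0, 0]]
  ]
}}

```text
t: 15.97
tool_pos: [0.5306, 0.1148, 0.0885]
ee_rot: [-0.221, 0.975, 0.0, 0.0]
wrist_force: [-3.3, 0.7, 5.4]
width: 0.0303
grip_force: 60.9
```

```bash
python3 - <<'E'
from workcell import status
S=status.read_state();print(S["wrist_force"],S["ft_torque"],S["tool_pos"])
E
```

```text
[-3.2539091   0.72560026  5.37128748] [ 0.02584534  0.59900583 -0.07314012] [0.53062852 0.11480716 0.08853023]
```

Request:
{"fn": "send_rows", "kwargs": {
  "series": [
    [[0, 0, 0, 0, 0.005, 0, 0], [0, 0, 0, 0, 0.005, 0, 0], [0, 0, 0, 0, 0, 0, 0], [0, 0, 0, 0, 0, 0, 0]]
  ]
}}

```text
t: 16.3
tool_pos: [0.5307, 0.115, 0.0884]
ee_rot: [-0.221, 0.975, -0.001, -0.005]
wrist_force: [-4.1, 1.9, 5.4]
width: 0.0303
grip_force: 60.7
```

```bash
python3 - <<'E'
from workcell import status
S=status.read_state();print(S["wrist_force"],S["ft_torque"],S["tool_pos"])
E
```

```text
[-4.07970189  1.88035993  5.38860217] [ 0.1699109   0.55720302 -0.07943323] [0.53068899 0.11497234 0.08837811]
```

Request:
{"fn": "send_rows", "kwargs": {
  "series": [
    [[0, 0, 0, 0, 0, 0, 0.37], [0, 0, 0, 0, 0, 0, 0.39], [0, 0, 0, 0, 0, 0, 0.42], [0, 0, 0, 0, 0, 0, 0.5], [0, 0, 0, 0, 0, 0, 0.6], [0, 0, 0, 0, 0, 0, 0.75], [0, 0, 0, 0, 0, 0, 0.75]]
  ]
}}

```text
t: 16.88
tool_pos: [0.5306, 0.1144, 0.0873]
ee_rot: [-0.221, 0.975, -0.001, -0.005]
wrist_force: [-0.4, 0.6, -0.5]
width: 0.064
grip_force: 0.0
```

Request:
{"fn": "send_rows", "kwargs": {
  "series": [
    [[0, 0, -6, 0, 0, 0, 0.75], [0, 0, -10, 0, 0, 0, 0.75], [0, 0, -15, 0, 0, 0, 0.75], [0, 0, -20, 0, 0, 0, 0.75], [0, 0, -25, 0, 0, 0, 0.75], [0, 0, -25, 0, 0, 0, 0.75], [0, 0, -25, 0, 0, 0, 0.75], [0, 0, 0, 0, 0, 0, 0.75], [0, 0, 0, 0, 0, 0, 0.75]]
  ]
}}

```text
t: 17.63
tool_pos: [0.5335, 0.1153, 0.2168]
ee_rot: [-0.221, 0.975, -0.002, -0.002]
wrist_force: [-0.6, -0.2, 0.3]
width: 0.0641
grip_force: 0.0
```

```bash
python3 - <<'E'
from h import *
from workcell import status,cams
q=np.load("stand.npy");st=T(*q);S=status.read_state();print(S["wrist_force"],S["width"])
s=cams.get_image("scene")
im=cv2.resize(s["img"][170:280,225:385],None,fx=5,fy=5,interpolation=2)
P=st(np.array([[130,0,84],[-120,0,84]])/1000)
for u in proj(s,P): cv2.circle(im,tuple(int(v) for v in (u-[224.5,169.5])*5),4,(0,255,0),1)
cv2.imwrite("pics/s7.png",im[:,:,::-1])
E
```

```text
[-0.59943977 -0.24078336  0.31859402] 0.06409517170155157
```

View pics/s7.png

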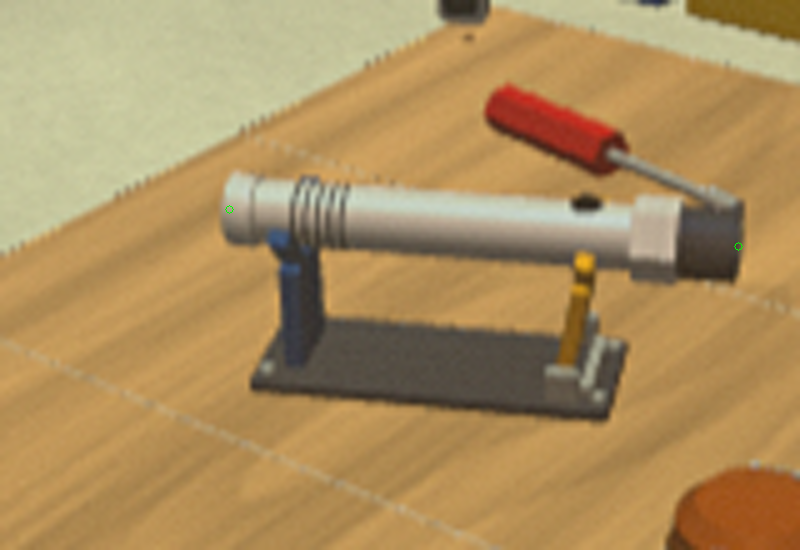

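The flashlight lies level in both notches, its tail at (230,209) and lens at (738,246) on the predicted seat points, and the leg is at its stop. The gripper is clear, so I'm handing in.

```bash
python3 -c "
from workcell import env
print(env.close_job())"
```

```text
the job is handed in; nothing more can be done
None
```

The job is handed in: the yellow leg is at its stop, and the flashlight rests level in both V notches with its lens over the leg; the jars and nut driver were not touched, and it took about 18 s.

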